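# Clamp a top-heavy carved finial

## Robot

A 7-joint arm with a two-finger parallel gripper is mounted at the origin on the work surface. World frame = base frame: x ahead of the robot, y to its left, z up, the work surface at z = 0. Lengths are in m, angles in rad, forces in N, time in s.
With the tool pointing down it reaches from about 0.4 to 0.9 m from the base axis. Payload 5.5 kg.
Tool frame: the origin (TCP) lies midway between the tips of the shut fingers; the grasp point (between the pads) lies 19 mm behind it (grip_depth is the distance from the TCP to the grasp point, in m); z points along the fingers, y is the line along which they close (so a half turn about z gives the same grasp; the last joint's range is limited). The gripper opens to 85 mm and grips with 20 to 120 N. Pads are 22 mm wide; open, the fingers measure 114 mm over their backs; the gripper's body (76 mm by 85 mm) begins 54 mm behind the grasp point. The pads swing forward as they close: fully open they stand 13 mm farther back than shut.
Start: joints at [1.559, 0.501, -0.427, 1.55, 0.221, 1.138, -0.21], TCP at [0.176, -0.626, 0.231] pointing down, gripper open.
Joint ranges: [-2.88, 2.88], [-0.31, 2.03], [-1.54, 1.56], [0.2, 2.42], [-1.41, 4.55], [0.19, 2.02], [-2.57, 2.57]. Speed limits (rad/s): [2.57, 2.57, 3.14, 3.14, 3.14, 3.14, 3.14].

## Interface

Orientations are given as a rotation vector (axis times angle).
In Python, from plant import get_obs, snapshot, hand_in, grip_depth gives the robot as it stands.
- The arm moves only by the tool jog_arm, never from a script. Its argument "targets" is a list of rows, each a list of 3 entries, a list of its own where there are three numbers: the turn, a rotation vector about the world's x, y, z in rad, then the shift along the world's x, y, z in cm, then the opening in per cent of the stroke, from 0 (shut) to 100 (fully open). A call has 1 to 12 rows; each row is the pose to reach, as a shift and turn from the pose commanded when the call began; what a row does not reach only later rows make up. A row lasts 1/10 s, in which the tool goes at most 50 mm and 8.59 degrees, less where a joint would pass 70% of its speed; a pose out of reach is approached as far as the arm can. A call with a gripper value outside its range is refused whole. The fingers move at their own pace and stop on an object; "newtons" is the grip in N (left out, the last holds). Time passes only in rows, so rows that repeat a pose let the fingers close. It gives the time, the measured TCP pose, the force, the opening and the grip force at its end, in the units of the state.
- get_obs(): the state, without advancing time (a new reading comes with each control period).
- snapshot(name): name is "scene" or "top" or "wrist"; returns a dict with "frame" (420x560x3 uint8, red, green, blue), "range_z" (420x560 float32, m along the optical axis (not along the pixel's ray), 0 where there is no reading), "mtx" (3x3 intrinsics, pixels), "D" ([k1, k2, p1, p2, k3] as OpenCV has them; the pictures are not rectified), "position" and "orientation" of the camera in the world; the wrist camera has in their place "T_tool_cam" (4x4, takes a point from camera to tool coordinates, whose origin is the TCP and whose axes are the flange's). Camera axes: x right, y down, z forward; pixel columns grow to the right and rows downward; lengths in m; the calibration is good to about 2 mm. A picture is of the moment at which its call begins: read the wrist's pose just before it.
- hand_in(): hands the job in; it is judged then, once.
The state is a dict: "t": time; "joints": joint angles; "joint_velocities": joint speeds; "joint_efforts": joint torques, N m; "ee_pos": TCP position; "orientation": TCP orientation; "wrist_force": force on the tool from outside, world axes, zero at the start; "torque": the same for the moment, N m; "finger_gap": finger opening in m; "gripper_force": force on a finger pad.
Only numpy, scipy, OpenCV 4.12 (cv2) and the standard library are available. Lean on these libraries where they do the work, as an engineer would, in place of code of your own. Each camera call takes 0.05 s, during which the arm holds its last target. There are 200 camera calls.

## Task

Pick up the pale, blue-marked finial by its head, carry it slowly and upright, and set it down gently on the clamp's bed, square to the jaws and midway along them, then let go. Next tighten the clamp by turning the orange knob clockwise and stop at the first click, so that the finial is held upright; do not go on to a second click. The finial topples easily; leave everything else on the bench where it is.

Things in the scene. Friction and masses are not known exactly. Their poses are not given: they have to be found in the camera images.
- pale_finial: Pale wooden finial with blue rings and flutes, 196 mm tall, about 0.18 kg. Origin: centre of its underside, z up. Square foot 44 x 44 mm, 26 mm high, sides along x and y (any quarter turn will do); slim stem 17 to 22 mm thick up to 118 mm; round head, 50 mm thick and straight-sided from 136 to 172 mm. Centre of mass about 115 mm up: tips past 11 degrees, so grip the head, not the stem.
- pale_head (a point): Point on the pale finial's axis, 154 mm above its underside: the middle of the straight 50 mm round part of the head, the best height to grip it.
- dark_finial: Reddish-brown finial without blue marks, of the same shape and size; a bystander, equally easily toppled. Origin: centre of its underside. The two may stand in either place.
- clamp: Green bench clamp, fixed. Origin on the bench below the clamping place; the jaws close along its y axis. Base plate 110 mm (x) by 300 mm (y -225 to +75 mm); its top, the bed, is 20 mm above the bench. Fixed jaw: 70 mm long in x, inner face at y = +22 mm, top 55 mm above the bench. The moving jaw comes from -y. The knob stands on a round grey housing at x = 0, y = -170 mm.
- clamp_spot (a point): Point on the bed (20 mm above the bench) where the centre of the foot will be once clamped: 22 mm from the fixed jaw's face, midway along the jaws. Axes as the clamp's. At the start the free gap runs from y = +22 mm to the moving jaw's face at y = -(40 - 20 x knob angle in rad) mm: set the foot down midway in this gap; the jaw then slides it home.
- jaw: Moving green jaw, 70 mm long, top 55 mm above the bench, on a light spring. The knob drives it 20 mm towards the clamp's +y per rad. It meets a 44 mm foot that touches the fixed jaw at a knob angle of about 0.9 rad, then presses it with 1 to 5 N. Its origin is not on the part: use jaw_face.
- jaw_face (a point): Middle of the moving jaw's inner face, 38 mm above the bench.
- knob (a joint): Angle of the orange knob, rad; grows clockwise seen from above, which closes the jaw. Starts between 0 and 0.3. The first clutch tooth meets the red pawl at 0.7 and clicks over at 0.95; then it runs easily from 1.2 to 1.45, so 1.3 is a good place to stop. The second click is at 1.75. Takes 0.12 N m to turn, up to 0.4 N m at a click; it stays where it is left.
- knob_grip (a point): Point on the knob's vertical axis, 93 mm above the bench, the height to grip the orange bar. The bar is 64 mm long along this point's x axis, 16 mm thick along its y axis, and spans 65 to 111 mm above the bench; a 62 mm steel disc lies beneath it. The point turns with the knob; at angle 0 its axes are the clamp's.
- pawl (a joint): Travel of the red spring pawl at the foot of the knob, m: 0 at rest, pushed out to about 0.004 as a clutch tooth passes, then it snaps back to 0: that is the click.
- mallet: Round wooden mallet standing on its head, 86 mm thick, 235 mm tall; bystander.
- gouge_a: Carving gouge lying flat, about 230 mm long along its x axis, orange-brown handle, 27 mm high; bystander.
- gouge_b: Carving gouge lying flat, about 230 mm long, pale handle, 27 mm high; bystander.
- stone: Tan sharpening stone with a pink end, 150 x 50 x 34 mm; bystander.
- panel: Half-carved pale relief panel with blue lines, 150 x 200 x 24 mm, lying flat; bystander.
- wax_tin: Round tin, 84 mm in diameter, 60 mm high; bystander.
Mind the look-alikes: they are no part of the job. Leave any green or purple look-alike of the pale_finial alone.

How it is judged:
On the way, in this order (a step that is already met when the one before it is completed fails the run):
1. the pale finial stands upright on the bed between the open jaws, midway along them, and has been let go (x of pale_finial in the frame of clamp_spot between -0.015 and 0.015 m and z of pale_finial in the frame of clamp_spot between -0.004 and 0.004 m and angle between pale_finial's own z axis and vertical below 0.06 rad and y of pale_finial in the frame of clamp_spot between -0.02 and 0.004 m and contact force between the fingers and pale_finial below 0.05 N and linear speed of pale_finial below 0.02 m/s and value of joint knob below 0.7 rad), for 0.2 s.
2. the knob has been turned past the first click with the finial upright and held between the jaws (x of pale_finial in the frame of clamp_spot between -0.015 and 0.015 m and z of pale_finial in the frame of clamp_spot between -0.004 and 0.004 m and angle between pale_finial's own z axis and vertical below 0.06 rad and y of pale_finial in the frame of clamp_spot between -0.005 and 0.005 m and (angle between the x axis of pale_finial and the x axis of clamp, either way round below 0.12 rad or angle between the x axis of pale_finial and the y axis of clamp, either way round below 0.12 rad) and contact force between jaw and pale_finial above 0.5 N and value of joint knob between 1 and 1.7 rad and velocity of joint knob below 0.05 rad/s and linear speed of pale_finial below 0.01 m/s), for 0.2 s.
At the end, for the whole second after the job is handed in: Pale finial on the bed at rest: upright within 0.06 rad, square to the jaws within 0.12 rad, within 15 mm of midway along them and 5 mm of the clamping place across, pressed by the moving jaw with over 0.5 N; knob past the first click, short of the second (1.0 to 1.7 rad) (all of step 2); the robot touches nothing.
It fails at once if the pale finial tips by more than 0.3 rad (angle between pale_finial's own z axis and vertical above 0.3 rad).
It fails at once if the pale finial is swung or dropped (faster than 0.6 m/s) (linear speed of pale_finial above 0.6 m/s).
It fails at once if the knob is turned on to the second click (past 1.75 rad) (value of joint knob above 1.75 rad).
It fails at once if the dark finial is tipped by more than 0.3 rad or moved by more than 25 mm (angle between dark_finial's own z axis and vertical above 0.3 rad or distance of dark_finial from where it was at the start of the episode above 0.025 m).
It fails at once if the mallet, a gouge, the stone, the panel or the tin is moved by more than 25 mm (distance of any of mallet, gouge_a, gouge_b, stone, panel, wax_tin from where it was at the start of the episode above 0.025 m).
It also fails if it takes over 61 s, if anything falls off the work surface, if the arm or the gripper's body presses on something with over 40 N, if the wrist force passes 120 N, or if a joint passes its speed limit or range.

## Working session

There is one attempt and no reset: what is moved stays moved. The work goes in short steps, Python scripts to look and compute and a tool call to move; the robot and the scene stay as the last step left them, time stands still between calls to the robot, and variables do not carry over. Pictures are saved under pics/ and viewed, at most 10 in all, crops included, and the job is handed in when it is done.

Besides the shell and the picture viewer there is one more tool, called after ">>>" by a JSON object that holds its "name" and its "arguments", one argument or row to a line. jog_arm: Moves the arm, as the interface text tells. Its arguments: {"type":"object","properties":{"targets":{"type":"array","items":{"type":"array"}},"newtons":{"type":"number"}},"required":["targets"]}

```bash
mkdir -p pics; cat > h.py <<'E'
import numpy as np, cv2
from scipy.spatial.transform import Rotation as R
from plant import get_obs, snapshot, hand_in, grip_depth
def rot(o):
    o=np.array(o,float)
    return o if o.shape==(3,3) else (R.from_rotvec(o).as_matrix() if o.size==3 else R.from_quat(o).as_matrix())
def cam(name):
    ob=get_obs(); s=snapshot(name)
    if name=='wrist':
        T=np.eye(4);T[:3,:3]=rot(ob['orientation']);T[:3,3]=ob['ee_pos'];T=T@np.array(s['T_tool_cam'])
    else:
        T=np.eye(4);T[:3,:3]=rot(s['orientation']);T[:3,3]=s['position']
    s['T']=T; return s
def cloud(s):
    h,w=s['range_z'].shape; v,u=np.mgrid[:h,:w]
    n=cv2.undistortPoints(np.stack([u,v],-1).reshape(-1,1,2).astype(np.float64),np.array(s['mtx']),np.array(s['D'])).reshape(h,w,2)
    z=s['range_z']; p=np.dstack([n[...,0]*z,n[...,1]*z,z])
    p=p@s['T'][:3,:3].T+s['T'][:3,3]; p[z==0]=np.nan; return p
def save(s,f,crop=None,k=1):
    im=s['frame'][...,::-1]
    if crop: im=im[crop[1]:crop[3],crop[0]:crop[2]]
    cv2.imwrite('pics/'+f,cv2.resize(im,None,fx=k,fy=k))
E
python3 - <<'E'
from h import *
import pickle
for n in ('scene','top'):
    s=cam(n); save(s,n+'0.png'); pickle.dump(s,open(n+'0.pkl','wb'))
    print(n,s['position'],s['orientation'])
o=get_obs();print({k:np.round(v,3) for k,v in o.items()},grip_depth)
E
```

```text
scene [1.03030611 0.84992076 1.01773751] [-0.73235386 -2.62125436  1.1310606 ]
top [0.40539391 0.022428   1.34437161] [-2.16476832  2.13711682 -0.12607801]
{'t': np.float64(0.1), 'joints': array([ 1.559,  0.502, -0.427,  1.551,  0.221,  1.138, -0.21 ]), 'joint_velocities': array([ 0.   , -0.002,  0.001, -0.002,  0.001, -0.002, -0.001]), 'joint_efforts': array([-1.1000e-02, -5.7081e+01, -5.8390e+00, -2.8175e+01,  1.1000e-02,
        6.0000e-03, -0.0000e+00]), 'ee_pos': array([ 0.176, -0.625,  0.23 ]), 'orientation': array([-3.11, -0.43,  0.  ]), 'wrist_force': array([ 0.13 , -0.027,  0.603]), 'torque': array([0.027, 0.011, 0.046]), 'gripper_force': np.float64(0.0), 'finger_gap': np.float64(0.086)} 0.0187
```

View pics/scene0.png

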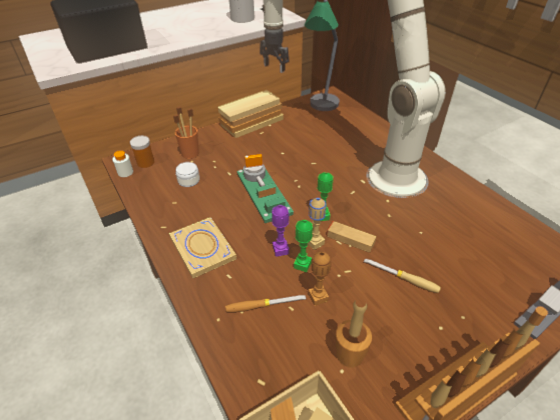

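View pics/top0.png

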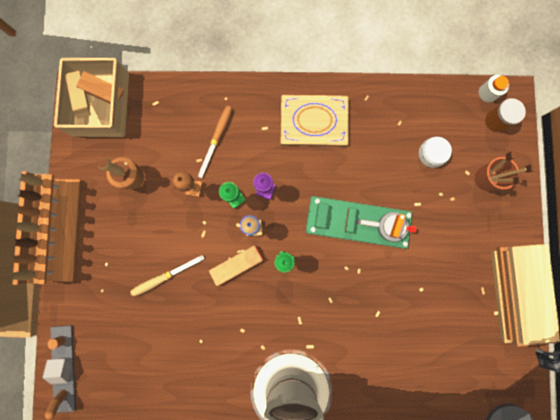

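The scene view shows the pale, blue-ringed finial at (317,222), or (250,226) in the top view. It could be confused with:
- the dark finial at (320,275) / (183,181)
- green look-alikes at (304,243) / (231,193) and (325,195) / (285,262)
- a purple look-alike at (280,228) / (264,184)

I choose the pale one. The clamp is at (360,222) in the top view, with its orange knob at (398,227).

```bash
python3 - <<'E'
from h import *
import pickle
s=pickle.load(open('top0.pkl','rb')); P=cloud(s); hsv=cv2.cvtColor(s['frame'],cv2.COLOR_RGB2HSV)
sc=pickle.load(open('scene0.pkl','rb')); Q=cloud(sc)
save(sc,'crop.png',(260,160,380,310),4)
def box(c,P,r=25):
    u,v=c; q=P[v-r:v+r,u-r:u+r].reshape(-1,3); return q
for n,c in dict(pale=(250,226),dark=(183,181),g1=(231,193),g2=(285,262),pur=(264,184),stone=(236,266),mallet=(120,172)).items():
    q=box(c,P,14); q=q[np.isfinite(q[:,2])]
    head=q[(q[:,2]>.125)]
    top=np.nanmax(q[:,2]); print(n,'top',top.round(3),'head mean',head.mean(0).round(3) if len(head) else None,'mid',((head.max(0)+head.min(0))/2).round(3) if len(head) else None, len(head))
def mask(lo,hi,win):
    m=cv2.inRange(hsv,lo,hi); w=np.zeros_like(m); w[win[1]:win[3],win[0]:win[2]]=255; return m&w
g=mask((65,80,30),(95,255,255),(300,190,420,255))
q=P[(g>0)&np.isfinite(P[...,2])]
bed=q[(q[:,2]>.012)&(q[:,2]<.028)]; print('bed',len(bed),cv2.minAreaRect(bed[:,:2].astype(np.float32)),bed[:,2].mean())
jaw=q[(q[:,2]>.045)&(q[:,2]<.065)]; print('jaws',len(jaw),jaw[:,2].mean()); 
lab=cv2.connectedComponents(((g>0)&(P[...,2]>.045)&(P[...,2]<.065)).astype(np.uint8))
for i in range(1,lab[0]):
    j=P[lab[1]==i]
    if len(j)>20: print('jaw',cv2.minAreaRect(j[:,:2].astype(np.float32)),j.mean(0).round(3))
o=mask((5,150,120),(22,255,255),(380,205,415,245)); 
k=P[(o>0)&(P[...,2]>.1)]; print('knob',len(k),cv2.minAreaRect(k[:,:2].astype(np.float32)),k.mean(0).round(4))
E
```

```text
pale top 0.197 head mean [0.463 0.113 0.182] mid [0.464 0.114 0.163] 308
dark top 0.201 head mean [0.574 0.291 0.178] mid [0.575 0.296 0.164] 353
g1 top 0.2 head mean [0.546 0.168 0.179] mid [0.548 0.171 0.166] 327
g2 top 0.199 head mean [0.372 0.024 0.184] mid [0.371 0.024 0.167] 307
pur top 0.198 head mean [0.571 0.081 0.18 ] mid [0.575 0.082 0.166] 320
stone top 0.043 head mean None mid None 0
mallet top 0.236 head mean [0.606 0.475 0.182] mid [0.609 0.479 0.181] 174
bed 2089 ((0.48391130566596985, -0.19106006622314453), (0.29730868339538574, 0.10564105212688446), 81.89952087402344) 0.020298876429604006
jaws 387 0.05486119333141584
jaw ((0.5001947283744812, -0.08073659986257553), (0.029574334621429443, 0.06717938184738159), 82.7851791381836) [ 0.5   -0.08   0.055]
jaw ((0.4894322156906128, -0.1638559103012085), (0.018647383898496628, 0.06953184306621552), 82.20825958251953) [ 0.489 -0.163  0.055]
knob 138 ((0.4715268015861511, -0.2833015024662018), (0.016854457557201385, 0.06280972063541412), 71.84288787841797) [ 0.4681 -0.2817  0.1098]
```

View pics/crop.png

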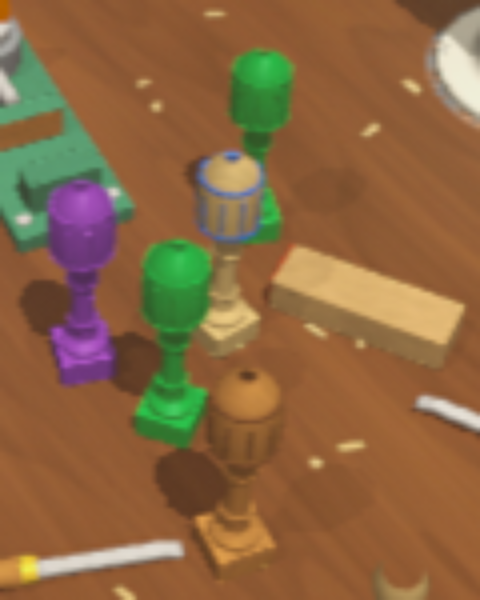

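The crop at (230,195) confirms the blue-ringed pale finial. The measured positions agree with the sizes given. Next I need the foot's yaw and the wrist camera geometry.

```bash
python3 - <<'E'
from h import *
import pickle
s=cam('wrist'); print(np.round(s['T_tool_cam'],3),np.round(s['mtx'],0).tolist())
for n in('scene0','top0'):
    s=pickle.load(open(n+'.pkl','rb'));P=cloud(s)
    d=np.hypot(P[...,0]-.463,P[...,1]-.113)
    m=(d<.036)&(P[...,2]>.004)&(P[...,2]<.032); q=P[m]
    print(n,len(q),cv2.minAreaRect(q[:,:2].astype(np.float32)))
    side=q[q[:,2]<.02]; 
    if len(side)>20: # normals of visible side faces
        for ang in range(0,90,5):
            c=np.array([np.cos(np.radians(ang)),np.sin(np.radians(ang))]);e=np.array([-c[1],c[0]])
            u=side[:,:2]@c-np.array([.463,.113])@c;v=side[:,:2]@e-np.array([.463,.113])@e
            print(ang,round(np.mean(np.abs(np.maximum(abs(u),abs(v))-.022))*1e3,2),end='; ')
E
```

```text
[[-0.    -0.963 -0.27   0.069]
 [ 1.     0.    -0.001  0.   ]
 [ 0.001 -0.27   0.963 -0.144]
 [ 0.     0.     0.     1.   ]] [[292.0, 0.0, 281.0], [0.0, 292.0, 208.0], [0.0, 0.0, 1.0]]
scene0 116 ((0.45759859681129456, 0.12356584519147873), (0.059035975486040115, 0.03366140276193619), 1.452260971069336)
0 2.53; 5 2.47; 10 2.71; 15 3.08; 20 3.44; 25 3.76; 30 4.11; 35 4.45; 40 4.65; 45 4.8; 50 4.81; 55 4.69; 60 4.5; 65 4.34; 70 4.0; 75 3.66; 80 3.36; 85 2.91; top0 62 ((0.4600923955440521, 0.10440455377101898), (0.046222127974033356, 0.06516040116548538), 71.64901733398438)
0 4.8; 5 5.12; 10 5.45; 15 5.54; 20 5.5; 25 5.66; 30 5.76; 35 5.68; 40 5.67; 45 5.7; 50 5.54; 55 5.45; 60 5.29; 65 5.16; 70 5.0; 75 4.77; 80 4.56; 85 4.47;
```

>>> {"name": "jog_arm", "arguments": {
  "targets": [
    [[0,0,0],[3,3,5],100],
    [[0,0,0],[6,7,9],100],
    [[0,0,0],[9,11,10],100],
    [[0,0,0],[12,15,10],100],
    [[0,0,0],[15,19,10],100],
    [[0,0,0],[18,23,10],100],
    [[0,0,0],[21,27,10],100],
    [[0,0,0],[24,31,10],100],
    [[0,0,0],[26,35,10],100],
    [[0,0,0],[28,39,10],100],
    [[0,0,0],[28,43,10],100]
  ],
  "newtons": 30
}}

```text
t: 1.25
ee_pos: [0.4575, -0.1977, 0.3312]
orientation: [-3.111, -0.431, -0.002]
wrist_force: [1.4, 0.8, -0.1]
finger_gap: 0.0853
gripper_force: 0.0
```

>>> {"name": "jog_arm", "arguments": {
  "targets": [
    [[0,0,0],[0,4,0],100],
    [[0,0,0],[0,8,0],100],
    [[0,0,0],[0,12,0],100],
    [[0,0,0],[0,16,0],100],
    [[0,0,0],[0,20,0],100],
    [[0,0,0],[0,20,0],100],
    [[0,0,0],[0,20,0],100]
  ]
}}

```text
t: 1.95
ee_pos: [0.4557, 0.001, 0.3313]
orientation: [3.111, 0.435, -0.0]
wrist_force: [-0.4, -0.1, -0.1]
finger_gap: 0.0856
gripper_force: 0.0
```

```bash
python3 - <<'E'
from h import *
import pickle
s=cam('wrist'); pickle.dump(s,open('w1.pkl','wb')); save(s,'w1.png')
print(np.round(get_obs()['joints'],2),np.round(get_obs()['ee_pos'],3))
P=cloud(s); d=np.hypot(P[...,0]-.463,P[...,1]-.113)
for lo,hi in((.13,.175),(.003,.03),(.02,.032)):
    m=(d<.045)&(P[...,2]>lo)&(P[...,2]<hi); q=P[m]
    if len(q)>5:
        uv=np.argwhere(m); print(lo,len(q),cv2.minAreaRect(q[:,:2].astype(np.float32)),q.mean(0).round(4),uv.min(0),uv.max(0))
E
```

```text
[ 0.8   0.07 -0.89  1.87  0.06  1.22 -1.41] [ 0.456 -0.     0.331]
0.13 513 ((0.4706515371799469, 0.10460985451936722), (0.049779608845710754, 0.027449002489447594), 31.579769134521484) [0.4749 0.098  0.1571] [132 167] [180 210]
0.003 349 ((0.46868330240249634, 0.10870011895895004), (0.08095357567071915, 0.06363164633512497), 28.41972541809082) [0.4712 0.1041 0.0227] [120 194] [173 236]
0.02 286 ((0.4650260806083679, 0.11383417248725891), (0.04494525119662285, 0.042141325771808624), 4.74330997467041) [0.4709 0.105  0.0267] [130 199] [163 227]
```

View pics/w1.png

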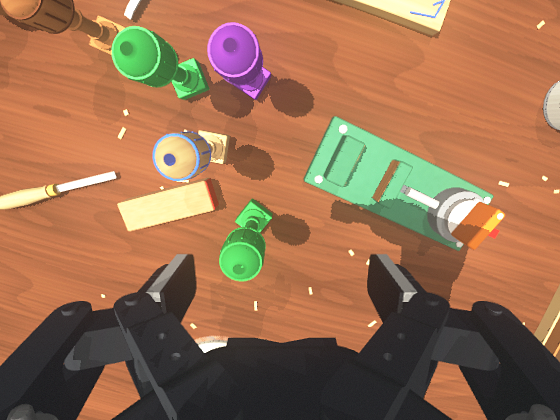

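The wrist view shows the pale finial's head at (180,155) and its foot at (214,147). The foot's top measures 45x42 mm at 4.7° yaw, centred at (0.465,0.114), and the clamp is at (400,185). Next I move above the finial and refine the clamp measurements from this view.

>>> {"name": "jog_arm", "arguments": {
  "targets": [
    [[0,0,0],[0.3,4,0],100],
    [[0,0,0],[0.6,8,0],100],
    [[0,0,0],[0.8,11.2,0],100],
    [[0,0,0],[0.8,11.2,-4],100],
    [[0,0,0],[0.8,11.2,-8],100],
    [[0,0,0],[0.8,11.2,-9],100],
    [[0,0,0],[0.8,11.2,-9],100]
  ]
}}

```text
t: 2.7
ee_pos: [0.463, 0.1107, 0.24]
orientation: [-3.112, -0.427, 0.006]
wrist_force: [0.5, 0.5, 0.7]
finger_gap: 0.0857
gripper_force: 0.0
```

```bash
python3 - <<'E'
from h import *
import pickle
print(np.round(get_obs()['joints'],2),np.round(get_obs()['ee_pos'],4))
w=pickle.load(open('w1.pkl','rb'))
s=w; P=cloud(s); hsv=cv2.cvtColor(s['frame'],cv2.COLOR_RGB2HSV)
g=cv2.inRange(hsv,(65,60,30),(95,255,255)); g[:,:295]=0; g[260:]=0
m=(g>0)&(P[...,2]>.013)&(P[...,2]<.027); print('bed',cv2.minAreaRect(P[m][:,:2].astype(np.float32)))
n,l=cv2.connectedComponents(((g>0)&(P[...,2]>.05)&(P[...,2]<.06)).astype(np.uint8))
for i in range(1,n):
    j=P[l==i]
    if len(j)>40: print('jaw',len(j),cv2.minAreaRect(j[:,:2].astype(np.float32)))
o=cv2.inRange(hsv,(5,150,120),(22,255,255));k=P[(o>0)&(P[...,2]>.104)&(P[...,2]<.118)&(P[...,1]<-.2)];print('knob',len(k),cv2.minAreaRect(k[:,:2].astype(np.float32)),k.mean(0))
s=cam('wrist');P=cloud(s); d=np.hypot(P[...,0]-.464,P[...,1]-.1135)
m=(d<.045)&(P[...,2]>.172); q=P[m]; t=q[q[:,2]>.185]
print(len(q),cv2.minEnclosingCircle(q[:,:2].astype(np.float32)),t.mean(0).round(4),t.max(0)[2],len(t))
E
```

```text
[ 0.55  0.26 -0.96  1.95  0.25  1.06 -1.82] [0.463  0.1107 0.24  ]
bed ((0.48540186882019043, -0.19146984815597534), (0.2991497218608856, 0.10803874582052231), 81.8296127319336)
jaw 985 ((0.501240611076355, -0.08144094049930573), (0.030050765722990036, 0.070270836353302), 82.6889877319336)
jaw 650 ((0.4892875850200653, -0.16463309526443481), (0.021758224815130234, 0.07036332786083221), 81.53933715820312)
knob 438 ((0.47140681743621826, -0.284963458776474), (0.01747841201722622, 0.06396345794200897), 71.97126770019531) [ 0.46641092 -0.2804072   0.10995159]
30823 ((0.4639279544353485, 0.1134684756398201), 0.045066893100738525) [0.4762 0.118  0.3184] 0.3455153294871127 29261
```

>>> {"name": "jog_arm", "arguments": {
  "targets": [
    [[0,0,0],[0.1,0.25,-3],100],
    [[0,0,0],[0.1,0.25,-6],100],
    [[0,0,0],[0.1,0.25,-8],100],
    [[0,0,0],[0.1,0.25,-9.5],100],
    [[0,0,0],[0.1,0.25,-10.4],100],
    [[0,0,0],[0.1,0.25,-10.4],100],
    [[0,0,0],[0.1,0.25,-10.4],85]
  ]
}}

```text
t: 3.45
ee_pos: [0.4657, 0.1149, 0.1383]
orientation: [3.112, 0.43, 0.002]
wrist_force: [-0.2, 0.8, -1.6]
finger_gap: 0.0736
gripper_force: 0.0
```

```bash
python3 - <<'E'
from h import *
o=get_obs();print(np.round(o['joints'],2),np.round(o['ee_pos'],4),o['wrist_force'],o['orientation'])
save(cam('scene'),'sg.png',(260,140,380,300),3.7)
E
```

```text
[ 0.43  0.42 -0.87  2.04  0.43  0.86 -1.98] [0.4657 0.1149 0.1383] [-0.24744393  0.8110353  -1.55926447] [3.11202353e+00 4.29977668e-01 2.48092042e-03]
```

View pics/sg.png

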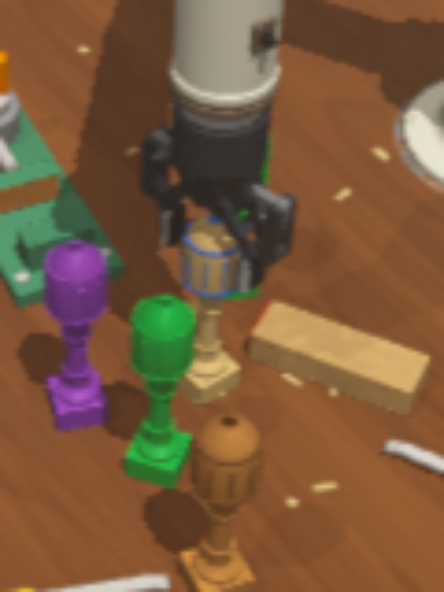

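The fingers straddle the pale head at (212,260), and the finial stands upright and untouched. I close gently.

>>> {"name": "jog_arm", "arguments": {
  "targets": [
    [[0,0,0],[-0.1,-0.1,0],76],
    [[0,0,0],[-0.1,-0.1,0],72],
    [[0,0,0],[-0.1,-0.1,0],69],
    [[0,0,0],[-0.1,-0.1,0],66],
    [[0,0,0],[-0.1,-0.1,0],64],
    [[0,0,0],[-0.1,-0.1,0],62],
    [[0,0,0],[-0.1,-0.1,0],60],
    [[0,0,0],[-0.1,-0.1,0],58],
    [[0,0,0],[-0.1,-0.1,0],56],
    [[0,0,0],[-0.1,-0.1,0],52],
    [[0,0,0],[-0.1,-0.1,0],48],
    [[0,0,0],[-0.1,-0.1,0],45]
  ],
  "newtons": 25
}}

```text
t: 4.7
ee_pos: [0.4639, 0.114, 0.1374]
orientation: [-3.112, -0.431, -0.0]
wrist_force: [-0.1, 0.4, 1.1]
finger_gap: 0.0489
gripper_force: 26.4
```

>>> {"name": "jog_arm", "arguments": {
  "targets": [
    [[0,0,0],[0,0,0.4],45],
    [[0,0,0],[0,0,1.2],45],
    [[0,0,0],[0,0,2.4],45],
    [[0,0,0],[0,0,3.8],45],
    [[0,0,0],[0,0,5.2],45],
    [[0,0,0],[0,0,6.6],45],
    [[0,0,0],[0,0,8],45],
    [[0,0,0],[0,0,9.4],45],
    [[0,0,0],[0,0,10.4],45],
    [[0,0,0],[0,0,11],45],
    [[0,0,0],[0,0,11],45],
    [[0,0,0],[0,0,11],45]
  ]
}}

```text
t: 5.9
ee_pos: [0.4636, 0.1136, 0.247]
orientation: [3.112, 0.43, -0.001]
wrist_force: [0.3, -0.0, -2.4]
finger_gap: 0.0492
gripper_force: 26.4
```

```bash
python3 - <<'E'
from h import *
s=cam('scene');P=cloud(s);d=np.hypot(P[...,0]-.464,P[...,1]-.114)
m=(d<.05)&(P[...,2]>.1)&(P[...,2]<.14);q=P[m]
print(get_obs()['ee_pos'],get_obs()['finger_gap'],len(q),q.mean(0),q[:,2].min(),cv2.minAreaRect(q[:,:2].astype(np.float32)))
save(s,'lift.png',(240,100,400,300),3)
E
```

```text
[0.46344703 0.11355147 0.2467754 ] 0.04891603734069966 163 [0.47096904 0.12696267 0.12743178] 0.10865358656705615 ((0.4649563729763031, 0.116826631128788), (0.04578934982419014, 0.044958751648664474), 5.06745719909668)
```

View pics/lift.png

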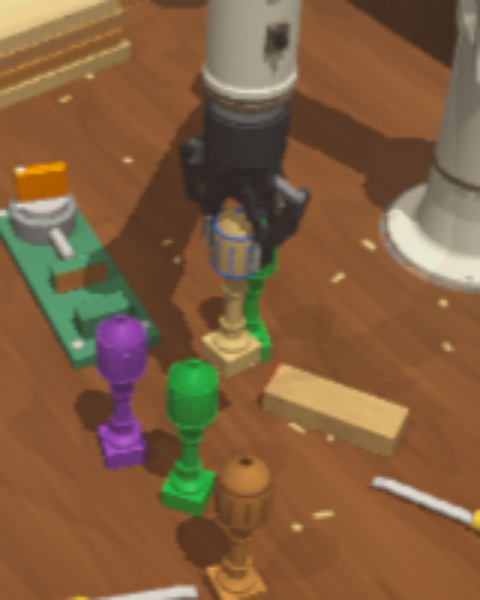

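The finial hangs upright, its foot at (232,350) clear of the bench and still at 5.1° yaw. Now the carry to the clamp.

>>> {"name": "jog_arm", "arguments": {
  "targets": [
    [[0,0,-0.01],[0.1,-0.8,0],45],
    [[0,0,-0.03],[0.3,-2.2,0],45],
    [[0,0,-0.05],[0.5,-4,0],45],
    [[0,0,-0.07],[0.8,-6,0],45],
    [[0,0,-0.09],[1,-8,0],45],
    [[0,0,-0.11],[1.3,-10,0],45],
    [[0,0,-0.13],[1.5,-12,0],45],
    [[0,0,-0.15],[1.8,-14,0],45],
    [[0,0,-0.17],[2,-16,0],45],
    [[0,0,-0.19],[2.3,-18,0],45],
    [[0,0,-0.21],[2.6,-19.8,0],45],
    [[0,0,-0.22],[2.8,-21.2,0],45]
  ]
}}

```text
t: 7.15
ee_pos: [0.4921, -0.1002, 0.2472]
orientation: [3.14, 0.082, 0.0]
wrist_force: [0.3, 0.0, -1.5]
finger_gap: 0.049
gripper_force: 26.4
```

>>> {"name": "jog_arm", "arguments": {
  "targets": [
    [[0,0,-0.005],[0.1,-1,0],45],
    [[0,0,-0.01],[0.2,-1.8,0],45],
    [[0,0,-0.01],[0.25,-2.4,0],45],
    [[0,0,-0.01],[0.25,-2.6,0],45],
    [[0,0,-0.01],[0.25,-2.6,-1],45],
    [[0,0,-0.01],[0.25,-2.6,-2],45],
    [[0,0,-0.01],[0.25,-2.6,-2],45],
    [[0,0,-0.01],[0.25,-2.6,-2],45]
  ]
}}

```text
t: 7.95
ee_pos: [0.4939, -0.1236, 0.2267]
orientation: [-3.14, -0.072, 0.002]
wrist_force: [-0.2, 0.0, -2.3]
finger_gap: 0.049
gripper_force: 26.5
```

```bash
cat > m.py <<'E'
from h import *
def foot(zlo,zhi,name='scene'):
    s=cam(name);P=cloud(s);hsv=cv2.cvtColor(s['frame'],cv2.COLOR_RGB2HSV)
    g=cv2.inRange(hsv,(10,40,90),(30,200,255))>0
    m=g&(np.hypot(P[...,0]-.4943,P[...,1]+.1246)<.05)&(P[...,2]>zlo)&(P[...,2]<zhi);q=P[m]
    print(name,len(q),q.mean(0).round(4),q[:,2].min().round(4),cv2.minAreaRect(q[:,:2].astype(np.float32)))
    return s
o=get_obs();print(o['ee_pos'],o['orientation'],np.round(o['joints'],2))
E
python3 - <<'E'
from m import *
foot(.082,.125)
E
```

```text
[ 0.49393196 -0.12363537  0.22669093] [-3.14006408e+00 -7.19086886e-02  1.83852807e-03] [ 0.87  0.31 -0.8   1.89  0.26  1.04 -1.57]
scene 156 [ 0.4998 -0.1087  0.1098] 0.0886 ((0.49525687098503113, -0.11807771027088165), (0.0453813336789608, 0.044601671397686005), 82.05607604980469)
```

```bash
python3 - <<'E'
from h import *
import pickle
s=pickle.load(open('scene0.pkl','rb'));P=cloud(s);hsv=cv2.cvtColor(s['frame'],cv2.COLOR_RGB2HSV)
g=cv2.inRange(hsv,(65,60,30),(95,255,255))>0
n,l=cv2.connectedComponents((g&(P[...,2]>.051)&(P[...,2]<.06)&(P[...,1]<-.04)&(P[...,1]>-.22)).astype(np.uint8))
for i in range(1,n):
    j=P[l==i]
    if len(j)>15: print('jaw',len(j),j.mean(0).round(4),cv2.minAreaRect(j[:,:2].astype(np.float32)))
m=g&(P[...,2]>.014)&(P[...,2]<.026)&(P[...,1]<-.02)&(P[...,1]>-.4);print(cv2.minAreaRect(P[m][:,:2].astype(np.float32)))
from m import foot
foot(.082,.125,'top')
E
```

```text
jaw 62 [ 0.4877 -0.1617  0.0547] ((0.48855897784233093, -0.16233938932418823), (0.022413894534111023, 0.06692550331354141), 81.85987091064453)
jaw 114 [ 0.5012 -0.0776  0.0547] ((0.4999938905239105, -0.07853236794471741), (0.03341177850961685, 0.0694299265742302), 83.75301361083984)
((0.48764556646347046, -0.1858992874622345), (0.29475337266921997, 0.10778266191482544), 81.93924713134766)
[ 0.49431545 -0.12377501  0.2271245 ] [-3.14038953e+00 -7.15839150e-02  4.69940083e-04] [ 0.87  0.31 -0.8   1.89  0.26  1.04 -1.57]
top 65 [ 0.4798 -0.1136  0.1151] 0.0967 ((0.47847598791122437, -0.1189654991030693), (0.04472537338733673, 0.015818852931261063), 70.78321838378906)
```

>>> {"name": "jog_arm", "arguments": {
  "targets": [
    [[0,0,0],[0,-0.1,-0.8],45],
    [[0,0,0],[0,-0.2,-1.6],45],
    [[0,0,0],[0,-0.2,-2.3],45],
    [[0,0,0],[0,-0.2,-2.3],45],
    [[0,0,0],[0,-0.2,-2.3],45]
  ]
}}

```text
t: 8.55
ee_pos: [0.4942, -0.1261, 0.204]
orientation: [-3.14, -0.071, 0.001]
wrist_force: [0.5, 0.8, -1.4]
finger_gap: 0.0492
gripper_force: 26.5
```

```bash
python3 - <<'E'
from m import *
s=foot(.06,.1); P=cloud(s)
save(s,'low.png',(230,130,330,230),6)
hsv=cv2.cvtColor(s['frame'],cv2.COLOR_RGB2HSV);g=cv2.inRange(hsv,(10,40,90),(30,200,255))>0
for z in (.07,.08,.087): 
    m=g&(np.hypot(P[...,0]-.4943,P[...,1]+.1246)<.05)&(abs(P[...,2]-z)<.004);q=P[m]; r=q[:,:2]-[.4943,-.1246]; print(z,len(q),'ymax',(r@[.142,.99]).max().round(4),'xmax',(r@[.99,-.142]).max().round(4))
# stem/head axis
for z0,z1 in((.1,.12),(.12,.14),(.14,.17)):
    m=g&(np.hypot(P[...,0]-.4943,P[...,1]+.1246)<.05)&(P[...,2]>z0)&(P[...,2]<z1);q=P[m];print(z0,len(q),q.mean(0).round(4))
E
```

```text
[ 0.49418215 -0.12609452  0.20397314] [-3.14030760e+00 -7.05681396e-02  8.73239768e-04] [ 0.85  0.35 -0.78  1.92  0.29  1.   -1.59]
scene 139 [ 0.5004 -0.1119  0.0861] 0.0657 ((0.49462905526161194, -0.1208057701587677), (0.0465439148247242, 0.04453876242041588), 82.3194808959961)
0.07 19 ymax 0.0232 xmax 0.021
0.08 24 ymax 0.0265 xmax 0.0215
0.087 39 ymax 0.0272 xmax 0.022
0.1 43 [ 0.4978 -0.1174  0.1074]
0.12 27 [ 0.4976 -0.1184  0.1285]
0.14 40 [ 0.4982 -0.118   0.1557]
```

View pics/low.png

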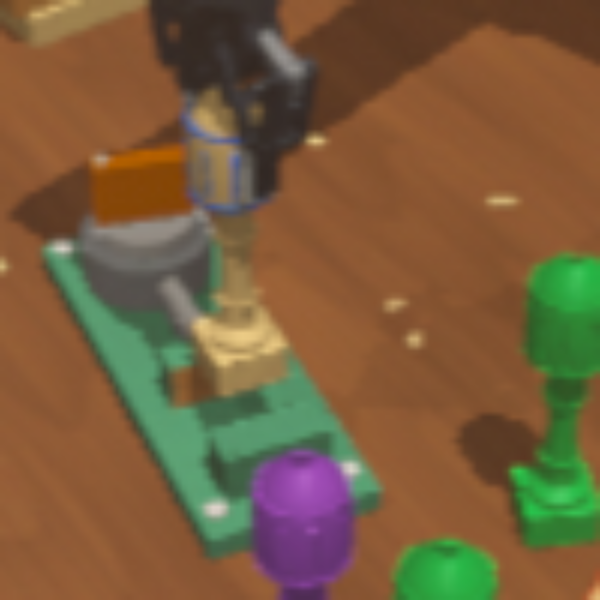

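The foot hovers over the gap at (240,355), square to the jaws, with fixed and moving jaws clear on both sides by about 5 mm or more. I lower it.

>>> {"name": "jog_arm", "arguments": {
  "targets": [
    [[0,0,0],[0,0,-0.6],45],
    [[0,0,0],[0,0,-1.3],45],
    [[0,0,0],[0,0,-2],45],
    [[0,0,0],[0,0,-2.7],45],
    [[0,0,0],[0,0,-3.4],45],
    [[0,0,0],[0,0,-3.9],45],
    [[0,0,0],[0,0,-4.2],45],
    [[0,0,0],[0,0,-4.3],45],
    [[0,0,0],[0,0,-4.3],45]
  ]
}}

```text
t: 9.5
ee_pos: [0.4944, -0.1262, 0.1613]
orientation: [-3.141, -0.07, -0.0]
wrist_force: [0.5, -0.4, -2.8]
finger_gap: 0.0492
gripper_force: 26.5
```

>>> {"name": "jog_arm", "arguments": {
  "targets": [
    [[0,0,0],[0,0,-0.1],45],
    [[0,0,0],[0,0,-0.2],45],
    [[0,0,0],[0,0,-0.3],45],
    [[0,0,0],[0,0,-0.3],45],
    [[0,0,0],[0,0,-0.3],45]
  ]
}}

```text
t: 10.0
ee_pos: [0.4944, -0.1262, 0.1583]
orientation: [3.141, 0.07, 0.0]
wrist_force: [-0.3, -0.0, -2.6]
finger_gap: 0.0489
gripper_force: 26.5
```

>>> {"name": "jog_arm", "arguments": {
  "targets": [
    [[0,0,0],[0,0,-0.05],45],
    [[0,0,0],[0,0,-0.1],45],
    [[0,0,0],[0,0,-0.1],45],
    [[0,0,0],[0,0,-0.1],45]
  ]
}}

```text
t: 10.4
ee_pos: [0.4946, -0.1262, 0.1575]
orientation: [3.141, 0.071, 0.001]
wrist_force: [0.0, 0.3, -0.8]
finger_gap: 0.049
gripper_force: 26.6
```

>>> {"name": "jog_arm", "arguments": {
  "targets": [
    [[0,0,0],[0,0,-0.05],45],
    [[0,0,0],[0,0,-0.05],45],
    [[0,0,0],[0,0,-0.05],45]
  ]
}}

```text
t: 10.7
ee_pos: [0.4948, -0.1262, 0.1574]
orientation: [3.14, 0.071, 0.001]
wrist_force: [-0.8, 0.1, 5.8]
finger_gap: 0.0489
gripper_force: 27.2
```

It is in contact (5.8 N), so I release slowly.

>>> {"name": "jog_arm", "arguments": {
  "targets": [
    [[0,0,0],[0,0,0.03],52],
    [[0,0,0],[0,0,0.03],56],
    [[0,0,0],[0,0,0.03],58],
    [[0,0,0],[0,0,0.03],60],
    [[0,0,0],[0,0,0.03],63],
    [[0,0,0],[0,0,0.03],67],
    [[0,0,0],[0,0,0.03],72],
    [[0,0,0],[0,0,0.03],80],
    [[0,0,0],[0,0,0.03],90],
    [[0,0,0],[0,0,0.03],100],
    [[0,0,0],[0,0,0.03],100]
  ]
}}

```text
t: 11.8
ee_pos: [0.4944, -0.1262, 0.1571]
orientation: [3.141, 0.071, 0.0]
wrist_force: [-0.6, 0.4, 0.1]
finger_gap: 0.0858
gripper_force: 0.0
```

```bash
python3 - <<'E'
from m import *
s=foot(.03,.055); P=cloud(s)
save(s,'placed.png',(230,130,330,230),6)
E
```

```text
[ 0.49436521 -0.12621812  0.1571151 ] [3.14077389e+00 7.05052261e-02 9.63732186e-05] [ 0.81  0.41 -0.75  1.96  0.35  0.91 -1.64]
scene 117 [ 0.5007 -0.1313  0.0459] 0.0301 ((0.4989592134952545, -0.13504816591739655), (0.06573912501335144, 0.06395886093378067), 66.98908233642578)
```

View pics/placed.png

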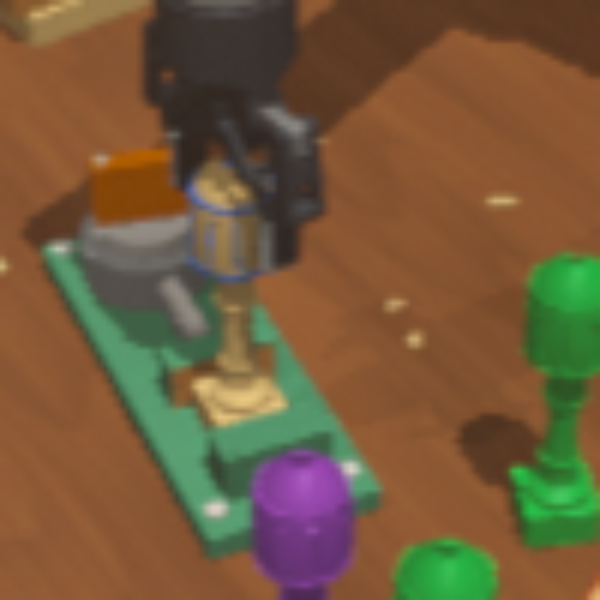

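The finial stands on the bed at (235,395), upright and between the jaws, and the fingers are clear of it. I back off upward and go to the knob.

>>> {"name": "jog_arm", "arguments": {
  "targets": [
    [[0,0,0],[0,0,1],100],
    [[0,0,0],[0,0,3],100],
    [[0,0,0],[0,0,5],100],
    [[0,0,0],[0,0,8],100],
    [[0,0,0],[0,0,11],100],
    [[0,0,-0.1],[-0.5,-3,11],100],
    [[0,0,-0.2],[-1.2,-7,11],90],
    [[0,0,-0.3],[-1.8,-11,11],80],
    [[0,0,-0.36],[-2.3,-15,11],70],
    [[0,0,-0.36],[-2.3,-15.9,9],60],
    [[0,0,-0.36],[-2.3,-15.9,6],60],
    [[0,0,-0.36],[-2.3,-15.9,6],60]
  ]
}}

```text
t: 13.05
ee_pos: [0.4687, -0.2847, 0.2143]
orientation: [-3.099, 0.494, 0.009]
wrist_force: [-0.8, 0.0, -0.0]
finger_gap: 0.0513
gripper_force: 0.0
```

```bash
python3 - <<'E'
from m import *
print(R.from_rotvec(o['orientation']).as_matrix()[:2,1])
s=cam('wrist'); P=cloud(s); hsv=cv2.cvtColor(s['frame'],cv2.COLOR_RGB2HSV)
c=cv2.inRange(hsv,(5,150,120),(22,255,255));k=P[(c>0)&(P[...,2]>.107)&(P[...,2]<.116)&(P[...,1]<-.2)]
print('knob',len(k),cv2.minAreaRect(k[:,:2].astype(np.float32)) if len(k)>5 else '')
for n in('scene','top'):
  s=cam(n);P=cloud(s);d=np.hypot(P[...,0]-.4943,P[...,1]+.1246)
  q=P[(d<.06)&(P[...,2]>.15)&(P[...,2]<.225)];print(n,len(q),q.mean(0).round(4),q[:,2].max())
E
```

```text
[ 0.46869988 -0.2846692   0.21428734] [-3.09949448  0.49422499  0.00904418] [ 1.02  0.38 -0.65  1.81  0.26  1.04 -1.62]
[-0.31100474 -0.95040629]
knob 210 ((0.47200807929039, -0.2864680290222168), (0.015490392223000526, 0.06350398808717728), 71.48511505126953)
scene 271 [ 0.5017 -0.1104  0.1853] 0.21713935275624008
top 334 [ 0.4941 -0.1215  0.2003] 0.21835687419221705
```

>>> {"name": "jog_arm", "arguments": {
  "targets": [
    [[0,0,0],[0.25,-0.1,-2],60],
    [[0,0,0],[0.25,-0.1,-5],60],
    [[0,0,0],[0.25,-0.1,-8],60],
    [[0,0,0],[0.25,-0.1,-10],60],
    [[0,0,0],[0.25,-0.1,-12],60],
    [[0,0,0],[0.25,-0.1,-13],60],
    [[0,0,0],[0.25,-0.1,-13.6],60],
    [[0,0,0],[0.25,-0.1,-13.6],50],
    [[0,0,0],[0.25,-0.1,-13.6],40]
  ]
}}

```text
t: 14.1
ee_pos: [0.4747, -0.2866, 0.0822]
orientation: [3.102, -0.493, 0.003]
wrist_force: [0.6, -0.2, -0.4]
finger_gap: 0.0345
gripper_force: 0.0
```

>>> {"name": "jog_arm", "arguments": {
  "targets": [
    [[0,0,0],[0,0,0],33],
    [[0,0,0],[0,0,0],28],
    [[0,0,0],[0,0,0],24],
    [[0,0,0],[0,0,0],21],
    [[0,0,0],[0,0,0],18],
    [[0,0,0],[0,0,0],14],
    [[0,0,0],[0,0,0],10],
    [[0,0,0],[0,0,0],10]
  ],
  "newtons": 40
}}

```text
t: 14.9
ee_pos: [0.4738, -0.2873, 0.0815]
orientation: [3.101, -0.494, 0.001]
wrist_force: [-2.1, -3.5, 5.5]
finger_gap: 0.0147
gripper_force: 39.2
```

```bash
python3 - <<'E'
from m import *
print(R.from_rotvec(o['orientation']).as_matrix()[:2,1],o['wrist_force'],o['torque'],o['finger_gap'])
E
```

```text
[ 0.47381047 -0.2872877   0.08154821] [ 3.10119089e+00 -4.94190653e-01  5.97987801e-04] [ 0.94  0.56 -0.56  1.9   0.41  0.79 -1.74]
[-0.31081744 -0.95046888] [-2.06111296 -3.49959757  5.51741978] [-0.67153372  0.43514299 -0.13585534] 0.014723575887576643
```

>>> {"name": "jog_arm", "arguments": {
  "targets": [
    [[0,0,-0.03],[-0.15,0.05,0],10],
    [[0,0,-0.08],[-0.2,0.1,0],10],
    [[0,0,-0.13],[-0.2,0.1,0],10],
    [[0,0,-0.18],[-0.2,0.1,0],10],
    [[0,0,-0.23],[-0.2,0.1,0],10],
    [[0,0,-0.28],[-0.2,0.1,0],10],
    [[0,0,-0.33],[-0.2,0.1,0],10],
    [[0,0,-0.38],[-0.2,0.1,0],10],
    [[0,0,-0.42],[-0.2,0.1,0],10],
    [[0,0,-0.46],[-0.2,0.1,0],10],
    [[0,0,-0.48],[-0.2,0.1,0],10],
    [[0,0,-0.48],[-0.2,0.1,0],10]
  ]
}}

```text
t: 16.1
ee_pos: [0.473, -0.2884, 0.0816]
orientation: [2.893, -1.219, 0.007]
wrist_force: [1.2, -9.1, -0.7]
finger_gap: 0.0154
gripper_force: 39.2
```

```bash
cat > k.py <<'E'
from m import *
y=R.from_rotvec(o['orientation']).as_matrix()[:2,1]; print('knob~',np.radians(81.8)-np.arctan2(-y[1],-y[0]),'F',o['wrist_force'].round(1),o['torque'].round(2),o['finger_gap'])
s=cam('scene');P=cloud(s);hsv=cv2.cvtColor(s['frame'],cv2.COLOR_RGB2HSV);d=np.hypot(P[...,0]-.4943,P[...,1]+.1246)
q=P[(d<.06)&(P[...,2]>.15)&(P[...,2]<.225)];print('head',len(q),q.mean(0).round(4),q[:,2].max())
r=cv2.inRange(hsv,(10,40,90),(30,200,255))>0
q=P[r&(d<.06)&(P[...,2]>.1)&(P[...,2]<.13)];print('stem',len(q),q.mean(0).round(4))
g=cv2.inRange(hsv,(65,60,30),(95,255,255))>0
q=P[g&(P[...,2]>.051)&(P[...,2]<.06)&(P[...,1]<-.1)&(P[...,1]>-.22)]
if len(q)>5: print('jaw',len(q),q.mean(0).round(4))
E
python3 k.py
```

```text
[ 0.47300588 -0.2883913   0.08159921] [ 2.89287173 -1.21884016  0.00714196] [ 0.85  0.53 -0.45  1.91  0.33  0.76 -2.15]
knob~ 0.6543923445505208 F [ 1.2 -9.1 -0.7] [-1.79 -0.38  0.01] 0.015379191254244064
head 272 [ 0.5022 -0.1094  0.1859] 0.21633032061369128
stem 36 [ 0.4985 -0.1159  0.1165]
jaw 36 [ 0.4958 -0.1555  0.0539]
```

Turning clockwise drives joint 7 towards its −2.57 limit (now −2.15, with 0.65 rad still to go). I'll let go before the click, make a half turn in the air and regrip.

>>> {"name": "jog_arm", "arguments": {
  "targets": [
    [[0,0,0],[0,0,0],22],
    [[0,0,0],[0,0,0],30],
    [[0,0,0],[0,0,0],45],
    [[0,0,0],[0,0,0],60],
    [[0,0,0],[0,0,2],60],
    [[0,0,0],[0,0,4.5],60],
    [[0,0,0],[0,0,7],60],
    [[0,0,0.14],[0,0,8],60],
    [[0,0,0.28],[0,0,8],60],
    [[0,0,0.42],[0,0,8],60],
    [[0,0,0.56],[0,0,8],60],
    [[0,0,0.7],[0,0,8],60]
  ]
}}

```text
t: 17.35
ee_pos: [0.4718, -0.2848, 0.1611]
orientation: [-3.138, 0.14, 0.0]
wrist_force: [-0.4, -0.5, -0.7]
finger_gap: 0.0506
gripper_force: 0.0
```

>>> {"name": "jog_arm", "arguments": {
  "targets": [
    [[0,0,0.14],[0,0,0],60],
    [[0,0,0.28],[0,0,0],60],
    [[0,0,0.42],[0,0,0],60],
    [[0,0,0.56],[0,0,0],60],
    [[0,0,0.7],[0,0,0],60],
    [[0,0,0.84],[0,0,0],60],
    [[0,0,0.98],[0,0,0],60],
    [[0,0,1.12],[0,0,0],60],
    [[0,0,1.26],[0,0,0],60],
    [[0,0,1.4],[0,0,0],60],
    [[0,0,1.54],[0,0,0],60],
    [[0,0,1.54],[0,0,0],60]
  ]
}}

```text
t: 18.55
ee_pos: [0.4717, -0.2849, 0.1608]
orientation: [-2.355, -2.078, -0.001]
wrist_force: [-0.1, 0.7, 1.2]
finger_gap: 0.0513
gripper_force: 0.0
```

>>> {"name": "jog_arm", "arguments": {
  "targets": [
    [[0,0,0.14],[0,0,0],60],
    [[0,0,0.28],[0,0,0],60],
    [[0,0,0.42],[0,0,0],60],
    [[0,0,0.56],[0,0,0],60],
    [[0,0,0.7],[0,0,0],60],
    [[0,0,0.84],[0,0,0],60],
    [[0,0,0.9],[0,0,0],60],
    [[0,0,0.9],[0,0,0],60],
    [[0,0,0.9],[0,0,0],60]
  ]
}}

```text
t: 19.45
ee_pos: [0.4718, -0.2851, 0.161]
orientation: [-1.224, -2.893, -0.0]
wrist_force: [-0.9, -0.3, 0.1]
finger_gap: 0.051
gripper_force: 0.0
```

```bash
python3 - <<'E'
from k import *
s=cam('wrist'); P=cloud(s); hsv=cv2.cvtColor(s['frame'],cv2.COLOR_RGB2HSV)
for n,s,P in(('w',s,P),('top',(t:=cam('top')),cloud(t))):
    hsv=cv2.cvtColor(s['frame'],cv2.COLOR_RGB2HSV)
    c=cv2.inRange(hsv,(5,150,100),(22,255,255));k=P[(c>0)&(P[...,2]>.105)&(P[...,2]<.117)&(P[...,1]<-.2)&(P[...,1]>-.35)]
    print(n,'knob',len(k),cv2.minAreaRect(k[:,:2].astype(np.float32)) if len(k)>5 else '')
E
```

```text
[ 0.47176552 -0.28510063  0.16097817] [-1.22408075e+00 -2.89288044e+00 -2.45614918e-04] [ 1.36  0.69 -1.19  1.85  0.72  1.11  0.67]
knob~ 3.7990565300327797 F [-0.9 -0.3  0.1] [-0.02 -0.01 -0.06] 0.05102020909801119
head 271 [ 0.5022 -0.1097  0.1859] 0.2157178293561539
stem 38 [ 0.4978 -0.1154  0.1172]
jaw 37 [ 0.4969 -0.1548  0.0549]
w knob 826 ((0.4717850685119629, -0.2862035036087036), (0.015442562289536, 0.06375414878129959), 44.564208984375)
top knob 94 ((0.4645165801048279, -0.2760733366012573), (0.015849046409130096, 0.04218167066574097), 43.891727447509766)
```

>>> {"name": "jog_arm", "arguments": {
  "targets": [
    [[0,0,0],[0,-0.1,-2],60],
    [[0,0,0],[0,-0.1,-4],60],
    [[0,0,0],[0,-0.1,-6],60],
    [[0,0,0],[0,-0.1,-7.5],60],
    [[0,0,0],[0,-0.1,-8.2],50],
    [[0,0,0],[0,-0.1,-8.2],40],
    [[0,0,0],[0,-0.1,-8.2],30],
    [[0,0,0],[0,-0.1,-8.2],24],
    [[0,0,0],[0,-0.1,-8.2],20],
    [[0,0,0],[0,-0.1,-8.2],15],
    [[0,0,0],[0,-0.1,-8.2],10],
    [[0,0,0],[0,-0.1,-8.2],10]
  ],
  "newtons": 50
}}

```text
t: 20.8
ee_pos: [0.4718, -0.2872, 0.08]
orientation: [1.22, 2.895, -0.003]
wrist_force: [-2.4, -2.1, 6.4]
finger_gap: 0.015
gripper_force: 49.1
```

>>> {"name": "jog_arm", "arguments": {
  "targets": [
    [[0,0,-0.04],[0,0,0],10],
    [[0,0,-0.08],[0,0,0],10],
    [[0,0,-0.12],[0,0,0],10],
    [[0,0,-0.16],[0,0,0],10],
    [[0,0,-0.2],[0,0,0],10],
    [[0,0,-0.24],[0,0,0],10],
    [[0,0,-0.28],[0,0,0],10],
    [[0,0,-0.32],[0,0,0],10],
    [[0,0,-0.36],[0,0,0],10],
    [[0,0,-0.4],[0,0,0],10],
    [[0,0,-0.42],[0,0,0],10],
    [[0,0,-0.42],[0,0,0],10]
  ]
}}

```text
t: 22.0
ee_pos: [0.4714, -0.2874, 0.0799]
orientation: [1.797, 2.576, -0.003]
wrist_force: [-4.2, -1.5, 8.9]
finger_gap: 0.0152
gripper_force: 49.6
```

```bash
python3 k.py
```

```text
[ 0.471406   -0.28739027  0.0799332 ] [ 1.79732839  2.57599052 -0.00339996] [ 1.24  0.74 -1.    1.9   0.77  0.95  0.22]
knob~ 4.216869464943762 F [-4.2 -1.5  8.9] [-0.19  0.61 -0.13] 0.015249122894794066
head 269 [ 0.5024 -0.1028  0.1858] 0.2158287586827059
stem 39 [ 0.499  -0.1112  0.117 ]
jaw 36 [ 0.4993 -0.1487  0.0549]
```

>>> {"name": "jog_arm", "arguments": {
  "targets": [
    [[0,0,-0.04],[0,0,0],10],
    [[0,0,-0.08],[0,0,0],10],
    [[0,0,-0.12],[0,0,0],10],
    [[0,0,-0.16],[0,0,0],10],
    [[0,0,-0.2],[0,0,0],10],
    [[0,0,-0.23],[0,0,0],10],
    [[0,0,-0.23],[0,0,0],10],
    [[0,0,-0.23],[0,0,0],10],
    [[0,0,-0.23],[0,0,0],10]
  ]
}}

```text
t: 22.95
ee_pos: [0.4712, -0.2875, 0.0799]
orientation: [2.08, 2.353, -0.004]
wrist_force: [-5.7, -2.1, 7.6]
finger_gap: 0.0154
gripper_force: 49.6
```

```bash
python3 k.py
```

```text
[ 0.47124179 -0.28746299  0.07994974] [ 2.0802794   2.35335761 -0.00364346] [ 1.21  0.71 -0.95  1.9   0.73  0.92  0.02]
knob~ 4.446243994699996 F [-5.7 -2.1  7.6] [-0.34  0.85 -0.06] 0.015365010393253798
head 265 [ 0.502  -0.103   0.1853] 0.21437750121887122
stem 39 [ 0.4998 -0.1113  0.117 ]
jaw 34 [ 0.5003 -0.1496  0.0547]
```

Knob at 1.305, past the first click. I let go and back off upward.

>>> {"name": "jog_arm", "arguments": {
  "targets": [
    [[0,0,0],[0,0,0],20],
    [[0,0,0],[0,0,0],25],
    [[0,0,0],[0,0,0],35],
    [[0,0,0],[0,0,0],50],
    [[0,0,0],[0,0,0],60],
    [[0,0,0],[0,0,2],60],
    [[0,0,0],[0,0,5],60],
    [[0,0,0],[-1,-3,8],60],
    [[0,0,0],[-2,-6,12],60],
    [[0,0,0],[-2,-8,15],60],
    [[0,0,0],[-2,-8,15],60],
    [[0,0,0],[-2,-8,15],60]
  ]
}}

```text
t: 24.2
ee_pos: [0.452, -0.3666, 0.2294]
orientation: [2.08, 2.353, 0.0]
wrist_force: [0.3, 0.3, 0.7]
finger_gap: 0.0513
gripper_force: 0.0
```

```bash
python3 - <<'E'
from k import *
for n in('wrist','top'):
    s=cam(n);P=cloud(s);hsv=cv2.cvtColor(s['frame'],cv2.COLOR_RGB2HSV)
    c=cv2.inRange(hsv,(5,150,100),(22,255,255));k=P[(c>0)&(P[...,2]>.105)&(P[...,2]<.117)&(P[...,1]<-.2)&(P[...,1]>-.35)]
    print(n,'knob',len(k),cv2.minAreaRect(k[:,:2].astype(np.float32)) if len(k)>5 else '')
s=cam('scene');save(s,'end.png',(220,110,360,280),3.5)
E
```

```text
[ 0.45196142 -0.36662761  0.22944575] [2.08032915e+00 2.35280592e+00 4.19804076e-04] [ 1.42  0.58 -1.09  1.72  0.55  1.19  0.31]
knob~ 4.446498844733416 F [0.3 0.3 0.7] [ 0.05  0.01 -0.03] 0.05130126912231361
head 268 [ 0.5023 -0.103   0.1861] 0.21516288224108238
stem 37 [ 0.4994 -0.1112  0.1186]
jaw 32 [ 0.4989 -0.1484  0.0547]
wrist knob 220 ((0.47151362895965576, -0.28642958402633667), (0.014965196140110493, 0.06209249421954155), 6.763268947601318)
top knob 100 ((0.4701633155345917, -0.2835763096809387), (0.014637477695941925, 0.06468546390533447), 10.025354385375977)
```

View pics/end.png

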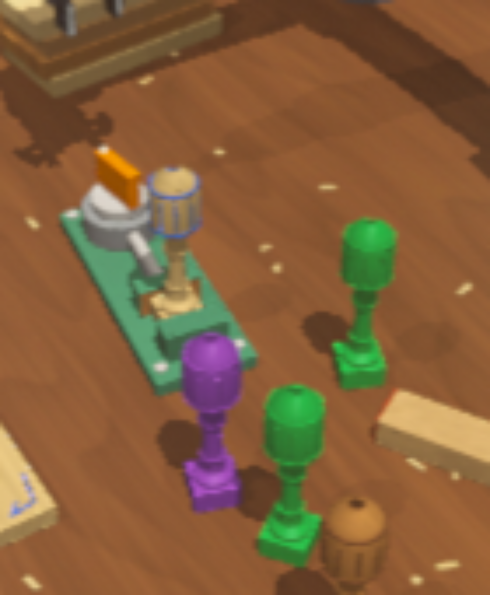

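The finial at (175,250) stands upright between the closed jaws, the knob reads about 1.3 rad, and the bystanders are where they were. I hand in.

```bash
python3 -c "
from plant import hand_in
print(hand_in())"
```

```text
the job is handed in; nothing more can be done
None
```

The pale finial stands upright in the clamp, the knob is past the first click at about 1.3 rad (second click at 1.75), nothing else was moved, and the job is handed in; no verdict was returned.

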